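# Reshelve the cleaned registers in order

## Robot

A 7-joint arm with a two-finger parallel gripper is mounted at the origin on the work surface. World frame = base frame: x ahead of the robot, y to its left, z up, the work surface at z = 0. Lengths are in m, angles in rad, forces in N, time in s.
With the tool pointing down it reaches from about 0.35 to 0.9 m from the base axis. Payload 7.2 kg.
Tool frame: the origin (TCP) lies on the centre line of the jaws, within the pads' length; the fingertips stand 17 mm ahead of it and the grasp point (between the pads) lies 2 mm behind it; z points along the fingers, y is the line along which they close (so a half turn about z gives the same grasp; the last joint's range is limited). The gripper opens to 88 mm and grips with 3 to 60 N. Pads are 20 mm wide; open, the fingers measure 115 mm over their backs; the gripper's body (75 mm by 178 mm) begins 61 mm behind the grasp point.
Start: joints at [-1.365, 0.411, -0.013, 1.596, 0.006, 1.134, -0.082], TCP at [0.169, 0.602, 0.24] pointing down, gripper open.
Joint ranges: [-2.95, 2.95], [-0.29, 1.99], [-1.47, 1.44], [0.14, 2.54], [-1.03, 4.17], [0.13, 1.85], [-2.86, 2.86]. Speed limits (rad/s): [2.39, 2.39, 3.01, 3.01, 3.14, 3.14, 3.14].

## Interface

Orientations are given as a unit quaternion [x, y, z, w].
In Python, from cell import bot gives the robot as it stands.
- The arm moves only by the shell command python3 -m pendant 'ROWS'. ROWS is JSON, a list that holds one entry, the list of rows, each a list of 7 numbers: the opening in per cent of the stroke, from 0 (shut) to 100 (fully open), then the shift along the tool's x, y, z in cm, then the turn, a rotation vector about the tool's x, y, z in rad. A call has 1 to 12 rows; each row is the pose to reach, as a shift and turn from the pose commanded when the call began, along the tool's axes at that moment; what a row does not reach only later rows make up. A row lasts 1/12 s, in which the tool goes at most 41.7 mm and 7.16 degrees, less where a joint would pass 70% of its speed; a pose out of reach is approached as far as the arm can. A call with a gripper value outside its range is refused whole. The fingers move at their own pace and stop on an object; the grip force is fixed at half the most. Time passes only in rows, so rows that repeat a pose let the fingers close. It gives the time, the measured TCP pose, the force, the opening and the grip force at its end, in the units of the state.
- bot.sense(): the state, without advancing time (a new reading comes with each control period).
- bot.snapshot(name): name is "scene" or "side" or "wrist"; returns a dict with "image" (420x560x3 uint8, blue, green, red), "range_z" (420x560 float32, m along the optical axis (not along the pixel's ray), 0 where there is no reading), "fov_y" (degrees; the focal length in pixels is half the picture's height over the tangent of half this angle, whatever the lens; pixels are square), "cx", "cy" (the principal point, pixels), "cam_to_world" (4x4, takes a point from camera to world coordinates). Camera axes: x right, y down, z forward; pixel columns grow to the right and rows downward; lengths in m; the calibration is good to about 2 mm. A picture is of the moment at which its call begins.
- bot.job_done(): hands the job in; it is judged then, once.
The state is a dict: "time_s": time; "joint_positions": joint angles; "joint_vel": joint speeds; "effort": joint torques, N m; "tool_pos": TCP position; "ee_rot": TCP orientation; "wrist_force": force on the tool from outside, world axes, zero at the start; "torque": the same for the moment, N m; "width": finger opening in m; "finger_force": force on a finger pad.
Only numpy, scipy, OpenCV 4.12 (cv2) and the standard library are available. Lean on these libraries where they do the work, as an engineer would, in place of code of your own. Each camera call takes 0.05 s, during which the arm holds its last target. There are 200 camera calls.

## Task

Move the four coloured registers, one by one, from the black incoming rack to the four free bays of the white clean rack, keeping the left-to-right order in which they stand now (seen from the robot's side; the coloured tags on the black rack go on showing it). Set each one down gently, not dropped, upright and square in the middle of its own bay, and leave the cream volume in the white rack as it stands.

Things in the scene. Friction and masses are not known exactly. Their poses are not given: they have to be found in the camera images.
- red_register: red hardbound pocket register with red stained page edges, closed, rigid, standing upright: 80 mm deep (its x), 28 mm thick (its y), 130 mm tall (z up). Origin at the centre of its underside. Its spine faces its -x, towards the robot. At the start it stands in one of the four bays of the black incoming rack, about 0.25 kg; pinch its flat covers across the thickness near the top and lift it straight out.
- green_register: green hardbound pocket register with green stained page edges, closed, rigid, standing upright: 80 mm deep (its x), 26 mm thick (its y), 124 mm tall (z up). Origin at the centre of its underside. Its spine faces its -x, towards the robot. At the start it stands in one of the four bays of the black incoming rack, about 0.25 kg; pinch its flat covers across the thickness near the top and lift it straight out.
- blue_register: blue hardbound pocket register with blue stained page edges, closed, rigid, standing upright: 80 mm deep (its x), 30 mm thick (its y), 118 mm tall (z up). Origin at the centre of its underside. Its spine faces its -x, towards the robot. At the start it stands in one of the four bays of the black incoming rack, about 0.25 kg; pinch its flat covers across the thickness near the top and lift it straight out.
- ochre_register: ochre-yellow hardbound pocket register with ochre-yellow stained page edges, closed, rigid, standing upright: 80 mm deep (its x), 28 mm thick (its y), 127 mm tall (z up). Origin at the centre of its underside. Its spine faces its -x, towards the robot. At the start it stands in one of the four bays of the black incoming rack, about 0.25 kg; pinch its flat covers across the thickness near the top and lift it straight out.
- red_tag: red sloping card 46 mm wide (y), 24 mm deep, 18 mm high, fixed to the black incoming rack on the robot's side of the bay where the red register starts; it stays there and keeps showing the order. Origin: centre of its underside, on the rack's floor, 60 mm to -x of the bay's centre; +y runs along the row to the robot's left, tags 72 mm apart. The black rack has four bays built like the white one's.
- green_tag: green sloping card 46 mm wide (y), 24 mm deep, 18 mm high, fixed to the black incoming rack on the robot's side of the bay where the green register starts; it stays there and keeps showing the order. Origin: centre of its underside, on the rack's floor, 60 mm to -x of the bay's centre; +y runs along the row to the robot's left, tags 72 mm apart. The black rack has four bays built like the white one's.
- blue_tag: blue sloping card 46 mm wide (y), 24 mm deep, 18 mm high, fixed to the black incoming rack on the robot's side of the bay where the blue register starts; it stays there and keeps showing the order. Origin: centre of its underside, on the rack's floor, 60 mm to -x of the bay's centre; +y runs along the row to the robot's left, tags 72 mm apart. The black rack has four bays built like the white one's.
- ochre_tag: ochre-yellow sloping card 46 mm wide (y), 24 mm deep, 18 mm high, fixed to the black incoming rack on the robot's side of the bay where the ochre-yellow register starts; it stays there and keeps showing the order. Origin: centre of its underside, on the rack's floor, 60 mm to -x of the bay's centre; +y runs along the row to the robot's left, tags 72 mm apart. The black rack has four bays built like the white one's.
- clean_rack: white wire rack, fixed. Origin: its underside (bench height), mid-row; +y along the row to the robot's left, +x away from the robot. Five bays at x = 0, y = +144, +72, 0, -72, -144 mm, the last one taken by the cream volume. Floor on which volumes stand: z = 12 mm, x -75 to +50 mm, 372 mm long. Each bay is 48 mm clear in y between two 5 mm wire hoops, x -46 to +46 mm, top at z = 73 mm.
- cream_volume: cream vellum-bound volume that already stands in the right-hand end bay of the clean rack and stays there: 80 mm deep (x), 30 mm thick (y), 122 mm tall. Origin at the centre of its underside.
Mind the look-alikes: they are no part of the job. There is more than one size of the blue_register; the job needs the smallest.

How it is judged:
At the end, for the whole second after the job is handed in: Each register stands released and at rest in its own free bay of the white rack (14 mm along the row, 20 mm in depth, 6 mm in height), upright to 0.12 rad, square to 0.25 rad, in the left-to-right order of the tags on the black rack. The cream volume is upright, within 12 mm of its start ((y of red_register in the frame of clean_rack between 0.13 and 0.158 m or y of red_register in the frame of clean_rack between 0.058 and 0.086 m or y of red_register in the frame of clean_rack between -0.014 and 0.014 m or y of red_register in the frame of clean_rack between -0.086 and -0.058 m) and x of red_register in the frame of clean_rack between -0.02 and 0.02 m and z of red_register in the frame of clean_rack between 0.006 and 0.018 m and angle between each of red_register, green_register, blue_register, ochre_register, cream_volume's own z axis and vertical below 0.12 rad and angle between the x axis of each of red_register, green_register, blue_register, ochre_register and the x axis of clean_rack, either way round below 0.25 rad and linear speed of each of red_register, green_register, blue_register, ochre_register below 0.02 m/s and angular speed of each of red_register, green_register, blue_register, ochre_register below 0.1 rad/s and contact force between each of red_register, green_register, blue_register, ochre_register and the fingers below 0.1 N and (y of green_register in the frame of clean_rack between 0.13 and 0.158 m or y of green_register in the frame of clean_rack between 0.058 and 0.086 m or y of green_register in the frame of clean_rack between -0.014 and 0.014 m or y of green_register in the frame of clean_rack between -0.086 and -0.058 m) and x of green_register in the frame of clean_rack between -0.02 and 0.02 m and z of green_register in the frame of clean_rack between 0.006 and 0.018 m and (y of blue_register in the frame of clean_rack between 0.13 and 0.158 m or y of blue_register in the frame of clean_rack between 0.058 and 0.086 m or y of blue_register in the frame of clean_rack between -0.014 and 0.014 m or y of blue_register in the frame of clean_rack between -0.086 and -0.058 m) and x of blue_register in the frame of clean_rack between -0.02 and 0.02 m and z of blue_register in the frame of clean_rack between 0.006 and 0.018 m and (y of ochre_register in the frame of clean_rack between 0.13 and 0.158 m or y of ochre_register in the frame of clean_rack between 0.058 and 0.086 m or y of ochre_register in the frame of clean_rack between -0.014 and 0.014 m or y of ochre_register in the frame of clean_rack between -0.086 and -0.058 m) and x of ochre_register in the frame of clean_rack between -0.02 and 0.02 m and z of ochre_register in the frame of clean_rack between 0.006 and 0.018 m and ((y of red_tag in the frame of green_tag above 0 m and ((y of red_register in the frame of clean_rack above 0.108 m and y of green_register in the frame of clean_rack below 0.108 m) or (y of red_register in the frame of clean_rack above 0.036 m and y of green_register in the frame of clean_rack below 0.036 m) or (y of red_register in the frame of clean_rack above -0.036 m and y of green_register in the frame of clean_rack below -0.036 m))) or (y of red_tag in the frame of green_tag below 0 m and ((y of green_register in the frame of clean_rack above 0.108 m and y of red_register in the frame of clean_rack below 0.108 m) or (y of green_register in the frame of clean_rack above 0.036 m and y of red_register in the frame of clean_rack below 0.036 m) or (y of green_register in the frame of clean_rack above -0.036 m and y of red_register in the frame of clean_rack below -0.036 m)))) and ((y of red_tag in the frame of blue_tag above 0 m and ((y of red_register in the frame of clean_rack above 0.108 m and y of blue_register in the frame of clean_rack below 0.108 m) or (y of red_register in the frame of clean_rack above 0.036 m and y of blue_register in the frame of clean_rack below 0.036 m) or (y of red_register in the frame of clean_rack above -0.036 m and y of blue_register in the frame of clean_rack below -0.036 m))) or (y of red_tag in the frame of blue_tag below 0 m and ((y of blue_register in the frame of clean_rack above 0.108 m and y of red_register in the frame of clean_rack below 0.108 m) or (y of blue_register in the frame of clean_rack above 0.036 m and y of red_register in the frame of clean_rack below 0.036 m) or (y of blue_register in the frame of clean_rack above -0.036 m and y of red_register in the frame of clean_rack below -0.036 m)))) and ((y of red_tag in the frame of ochre_tag above 0 m and ((y of red_register in the frame of clean_rack above 0.108 m and y of ochre_register in the frame of clean_rack below 0.108 m) or (y of red_register in the frame of clean_rack above 0.036 m and y of ochre_register in the frame of clean_rack below 0.036 m) or (y of red_register in the frame of clean_rack above -0.036 m and y of ochre_register in the frame of clean_rack below -0.036 m))) or (y of red_tag in the frame of ochre_tag below 0 m and ((y of ochre_register in the frame of clean_rack above 0.108 m and y of red_register in the frame of clean_rack below 0.108 m) or (y of ochre_register in the frame of clean_rack above 0.036 m and y of red_register in the frame of clean_rack below 0.036 m) or (y of ochre_register in the frame of clean_rack above -0.036 m and y of red_register in the frame of clean_rack below -0.036 m)))) and ((y of green_tag in the frame of blue_tag above 0 m and ((y of green_register in the frame of clean_rack above 0.108 m and y of blue_register in the frame of clean_rack below 0.108 m) or (y of green_register in the frame of clean_rack above 0.036 m and y of blue_register in the frame of clean_rack below 0.036 m) or (y of green_register in the frame of clean_rack above -0.036 m and y of blue_register in the frame of clean_rack below -0.036 m))) or (y of green_tag in the frame of blue_tag below 0 m and ((y of blue_register in the frame of clean_rack above 0.108 m and y of green_register in the frame of clean_rack below 0.108 m) or (y of blue_register in the frame of clean_rack above 0.036 m and y of green_register in the frame of clean_rack below 0.036 m) or (y of blue_register in the frame of clean_rack above -0.036 m and y of green_register in the frame of clean_rack below -0.036 m)))) and ((y of green_tag in the frame of ochre_tag above 0 m and ((y of green_register in the frame of clean_rack above 0.108 m and y of ochre_register in the frame of clean_rack below 0.108 m) or (y of green_register in the frame of clean_rack above 0.036 m and y of ochre_register in the frame of clean_rack below 0.036 m) or (y of green_register in the frame of clean_rack above -0.036 m and y of ochre_register in the frame of clean_rack below -0.036 m))) or (y of green_tag in the frame of ochre_tag below 0 m and ((y of ochre_register in the frame of clean_rack above 0.108 m and y of green_register in the frame of clean_rack below 0.108 m) or (y of ochre_register in the frame of clean_rack above 0.036 m and y of green_register in the frame of clean_rack below 0.036 m) or (y of ochre_register in the frame of clean_rack above -0.036 m and y of green_register in the frame of clean_rack below -0.036 m)))) and ((y of blue_tag in the frame of ochre_tag above 0 m and ((y of blue_register in the frame of clean_rack above 0.108 m and y of ochre_register in the frame of clean_rack below 0.108 m) or (y of blue_register in the frame of clean_rack above 0.036 m and y of ochre_register in the frame of clean_rack below 0.036 m) or (y of blue_register in the frame of clean_rack above -0.036 m and y of ochre_register in the frame of clean_rack below -0.036 m))) or (y of blue_tag in the frame of ochre_tag below 0 m and ((y of ochre_register in the frame of clean_rack above 0.108 m and y of blue_register in the frame of clean_rack below 0.108 m) or (y of ochre_register in the frame of clean_rack above 0.036 m and y of blue_register in the frame of clean_rack below 0.036 m) or (y of ochre_register in the frame of clean_rack above -0.036 m and y of blue_register in the frame of clean_rack below -0.036 m)))) and distance of cream_volume from where it was at the start of the episode below 0.012 m); the robot touches nothing.
It fails at once if a register was dropped (it moved faster than 0.7 m/s, the speed of a 25 mm fall, while out of the fingers) ((linear speed of red_register above 0.7 m/s and contact force between red_register and the fingers below 0.05 N) or (linear speed of green_register above 0.7 m/s and contact force between green_register and the fingers below 0.05 N) or (linear speed of blue_register above 0.7 m/s and contact force between blue_register and the fingers below 0.05 N) or (linear speed of ochre_register above 0.7 m/s and contact force between ochre_register and the fingers below 0.05 N)).
It also fails if it takes over 86 s, if anything falls off the work surface, if the arm or the gripper's body presses on something with over 40 N, if the wrist force passes 120 N, or if a joint passes its speed limit or range.

## Working session

There is one attempt and no reset: what is moved stays moved. The work goes in short steps, Python scripts to look and compute and a shell command to move; the robot and the scene stay as the last step left them, time stands still between calls to the robot, and variables do not carry over. Pictures are saved under pics/ and viewed, at most 14 in all, crops included, and the job is handed in when it is done.

```bash
ls; mkdir -p pics; python3 - <<'E'
from cell import bot
import cv2,numpy as np
s=bot.sense();print(s)
for n in ["scene","side"]:
    d=bot.snapshot(n);cv2.imwrite(f"pics/{n}0.png",d["image"]);np.savez(f"/tmp/{n}0.npz",**d)
    print(n,d["fov_y"],d["cx"],d["cy"],np.round(d["cam_to_world"],3).tolist())
E
```

```text
pics
{'time_s': 0.0, 'joint_positions': array([-1.36520277,  0.41188803, -0.01273936,  1.59705447,  0.0055826 ,
        1.13427248, -0.08221654]), 'joint_vel': array([ 3.46067495e-04, -2.80847986e-04, -9.46400744e-04,  8.23136221e-04,
        3.34083360e-05,  2.67822751e-04,  1.13442004e-04]), 'effort': array([ 5.62878413e-04, -5.87964928e+01,  6.42120391e-01, -2.91069138e+01,
       -5.37288375e-02,  1.84256618e-02,  1.39377448e-04]), 'tool_pos': array([0.1688796 , 0.6012534 , 0.23881202]), 'ee_rot': array([ 1.36456747e-01,  9.90645712e-01, -7.90829278e-04, -6.56179845e-05]), 'wrist_force': array([-0.00996428, -0.3753926 , -0.25753864]), 'torque': array([-0.02339185,  0.01210197, -0.02759181]), 'finger_force': 0.0, 'width': 0.08780604480516553}
scene 49.69557098249037 274.17104973286536 207.27041105225547 [[0.973, -0.18, 0.145, 0.4], [-0.231, -0.728, 0.646, -0.656], [-0.01, -0.662, -0.75, 0.802], [0.0, 0.0, 0.0, 1.0]]
side 52.41241417317613 280.5525663552981 216.93007974249122 [[0.995, -0.078, 0.057, 0.482], [-0.096, -0.702, 0.705, -0.554], [-0.015, -0.708, -0.707, 0.605], [0.0, 0.0, 0.0, 1.0]]
```

View pics/scene0.png

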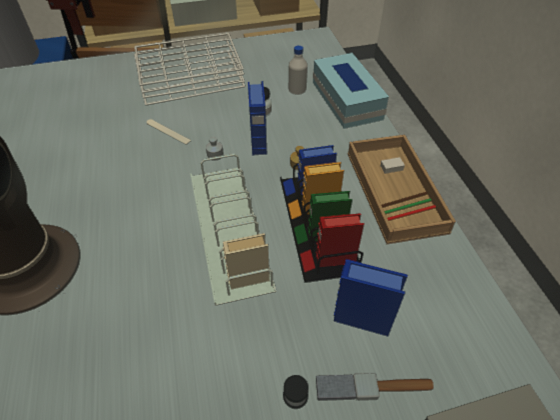

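View pics/side0.png

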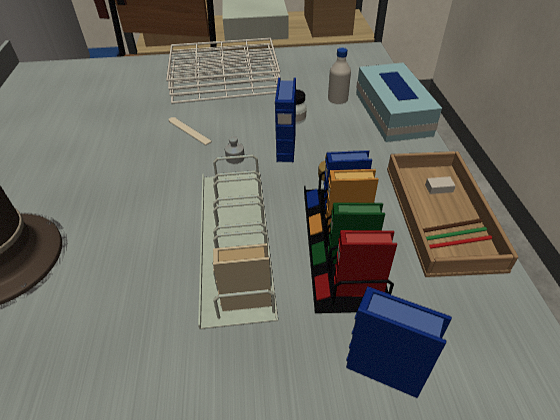

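Left to right (+y is up in the picture) the order is blue, ochre, green, red. The cream volume is at the white rack's right-hand end (scene 247,262). The black rack is farther away (tags at 290,187 to 307,260). The larger blue look-alikes are at (258,115) and (370,297). Next I'll measure.

```bash
cat > h.py <<'E'
import numpy as np,cv2
def cloud(d):
    h,w=d["range_z"].shape;f=h/2/np.tan(np.radians(float(d["fov_y"]))/2)
    v,u=np.mgrid[:h,:w];z=d["range_z"]
    P=np.stack([(u-d["cx"])*z/f,(v-d["cy"])*z/f,z],-1)
    T=d["cam_to_world"];P=P@T[:3,:3].T+T[:3,3];P[z<=0]=np.nan
    return P,cv2.cvtColor(d["image"],cv2.COLOR_BGR2HSV)
HUE=dict(red=[(0,6),(172,180)],ochre=[(12,26)],green=[(45,85)],blue=[(105,125)])
def cmask(hsv,c):
    H,S,V=[hsv[...,i].astype(int) for i in range(3)]
    m=np.zeros(H.shape,bool)
    for a,b in HUE[c]: m|=(H>=a)&(H<=b)
    return m&(S>110)&(V>40)
def rect(xy):
    (c,wh,a)=cv2.minAreaRect(xy.astype(np.float32)); return np.round(c,4),np.round(wh,4),round(a,1)
E
python3 - <<'E'
from h import *
Ht=dict(red=.13,green=.124,blue=.118,ochre=.127)
for n in ["scene","side"]:
    d=dict(np.load(f"/tmp/{n}0.npz"));P,hsv=cloud(d)
    print(n)
    X,Y,Z=P[...,0],P[...,1],P[...,2]
    for c in Ht:
        m=cmask(hsv,c)&(X>.42)&(X<.72)&(Y<.3)
        t=m&(abs(Z-Ht[c]-.012)<.006)
        k,l,st,ce=cv2.connectedComponentsWithStats(t.astype(np.uint8))
        for i in range(1,k):
            if st[i,4]>60:
                q=P[l==i];print(c,"top",st[i,4],ce[i].round(),rect(q[:,:2]),np.median(q,0).round(4))
        t=m&(Z<.045)&(Z>.008)
        k,l,st,ce=cv2.connectedComponentsWithStats(t.astype(np.uint8))
        for i in range(1,k):
            if st[i,4]>40:
                q=P[l==i];print(c,"tag",st[i,4],ce[i].round(),rect(q[:,:2]),q.mean(0).round(4))
    # white floor
    S,V=hsv[...,1].astype(int),hsv[...,2].astype(int)
    t=(abs(Z-.012)<.005)&(X>.25)&(X<.6)&(abs(Y)<.45)
    t=cv2.morphologyEx(t.astype(np.uint8),cv2.MORPH_OPEN,np.ones((3,3)))
    k,l,st,ce=cv2.connectedComponentsWithStats(t)
    for i in range(1,k):
        if st[i,4]>200:
            q=P[l==i];print("floor",st[i,4],ce[i].round(),rect(q[:,:2]),np.median(q[:,2]))
    t=(abs(Z-.134)<.006)&(X>.25)&(X<.55)&(abs(Y)<.4)
    k,l,st,ce=cv2.connectedComponentsWithStats(t.astype(np.uint8))
    for i in range(1,k):
        if st[i,4]>100:
            q=P[l==i];print("z134",st[i,4],ce[i].round(),rect(q[:,:2]),np.median(q[:,2]))
    print("bench",np.nanmedian(Z[300:400,100:200]))
E
```

```text
scene
red top 499 [340. 221.] (array([ 0.6435, -0.1494]), array([0.0316, 0.0784]), 83.5) [ 0.6421 -0.1491  0.1389]
red tag 248 [307. 260.] (array([ 0.5853, -0.1384]), array([0.0615, 0.0279]), 84.4) [ 0.5834 -0.1439  0.0225]
red tag 267 [336. 260.] (array([ 0.6397, -0.1639]), array([0.0832, 0.016 ]), 3.5) [ 0.6397 -0.1627  0.0301]
green top 163 [327. 198.] (array([ 0.6451, -0.0806]), array([0.0295, 0.0767]), 83.8) [ 0.6354 -0.0808  0.1346]
green tag 181 [300. 234.] (array([ 0.5892, -0.0686]), array([0.0582, 0.0215]), 84.7) [ 0.5888 -0.0729  0.0231]
blue top 318 [317. 152.] (array([0.661 , 0.0607]), array([0.0321, 0.0768]), 87.5) [0.6615 0.0621 0.1268]
blue top 246 [370. 293.] (array([ 0.6419, -0.3033]), array([0.0041, 0.1034]), 58.3) [ 0.6428 -0.3037  0.1301]
blue tag 144 [259. 147.] (array([0.5591, 0.2236]), array([0.0101, 0.0346]), 87.0) [0.5595 0.2242 0.0274]
blue tag 157 [289. 187.] (array([0.6015, 0.0779]), array([0.0653, 0.027 ]), 78.2) [0.5996 0.0708 0.0224]
blue tag 555 [362. 322.] (array([ 0.6412, -0.3027]), array([0.0127, 0.1047]), 52.8) [ 0.6423 -0.3036  0.0264]
ochre top 3
[... 2217 characters left out ...]
ray([ 0.4359, -0.0055]), array([0.1186, 0.375 ]), 1.9) 0.012962778201002001
floor 629 [237. 188.] (array([0.4477, 0.1357]), array([0.0857, 0.0539]), 0.5) 0.013176004915497086
floor 769 [239. 214.] (array([0.4489, 0.0553]), array([0.0866, 0.0528]), 0.7) 0.013066489950014026
floor 224 [239. 228.] (array([0.4491, 0.0155]), array([0.0865, 0.0167]), 2.4) 0.013112121899911677
floor 496 [240. 239.] (array([ 0.4505, -0.0134]), array([0.0849, 0.0309]), 0.5) 0.013030611041373097
floor 239 [326. 306.] (array([ 0.5844, -0.1735]), array([0.0234, 0.0313]), 85.3) 0.012738407826541565
z134 994 [239. 254.] (array([ 0.4556, -0.1502]), array([0.0797, 0.0317]), 0.7) 0.132340542372154
bench 0.0007955356942670466
```

```bash
cat >> h.py <<'E'
from scipy.spatial.transform import Rotation as R
def rel(x,y,z,yawdeg,s):
    """shift (cm) and turn (rad) in tool axes to a TCP pose; yaw = rack yaw, tool y along rack +y"""
    R0=R.from_quat(s["ee_rot"]);c,n=np.cos(np.radians(yawdeg)),np.sin(np.radians(yawdeg))
    Rt=R.from_matrix(np.array([[-c,-n,0],[-n,c,0],[0,0,-1.]]))
    return (100*R0.inv().apply(np.array([x,y,z])-s["tool_pos"])).round(2),(R0.inv()*Rt).as_rotvec().round(3)
E
python3 - <<'E'
from h import *
from cell import bot
print(rel(.66,.0625,.21,-3,bot.sense()))
for n in ["scene","side"]:
    d=dict(np.load(f"/tmp/{n}0.npz"));P,hsv=cloud(d);X,Y,Z=[P[...,i] for i in range(3)]
    t=(Z>.064)&(Z<.08)&(X>.38)&(X<.52)&(Y>-.12)&(Y<.2)
    q=P[t]
    # yaw by sharpest y histogram
    best=max(((lambda h:(h**2).sum())(np.histogram(q[:,1]*np.cos(a)-(q[:,0]-.45)*np.sin(a),np.arange(-.2,.25,.003))[0]),a) for a in np.radians(np.arange(-4,6,.25)))
    a=best[1];yy=q[:,1]*np.cos(a)-(q[:,0]-.45)*np.sin(a)
    h,e=np.histogram(yy,np.arange(-.2,.25,.003));print(n,np.degrees(a),[(round(float(e[i])+.0015,4),int(h[i])) for i in range(len(h)) if h[i]>12], np.percentile(q[:,0],[1,99]))
    for lo in np.arange(-.18,.18,.06):
        f=P[(abs(Z-np.nanmedian(Z[(abs(X-.41)<.02)&(abs(Y)<.1)]))<.004)&(X>.33)&(X<.53)&(Y>lo)&(Y<lo+.06)]
        print(round(lo+.03,3),np.percentile(f[:,0],[1,99]).round(4) if len(f) else None)
E
```

```text
(array([-61.84, -38.59,   2.95]), array([-0.001, -0.   , -0.221]))
scene 0.7500000000000001 [(-0.0545, 59), (-0.0515, 29), (-0.0365, 51), (-0.0335, 43), (0.0175, 56), (0.0205, 25), (0.0355, 42), (0.0385, 43), (0.0895, 55), (0.0925, 18), (0.1075, 34), (0.1105, 40), (0.1615, 43), (0.1645, 24)] [0.41066498 0.49499383]
-0.15 [0.3843 0.5025]
-0.09 [0.3832 0.4177]
-0.03 [0.3828 0.4968]
0.03 [0.382  0.4979]
0.09 [0.381  0.4976]
0.15 [0.3803 0.4954]
side 0.7500000000000001 [(-0.0515, 115), (-0.0485, 31), (-0.0335, 92), (-0.0305, 51), (0.0175, 14), (0.0205, 95), (0.0235, 28), (0.0385, 80), (0.0415, 46), (0.0895, 15), (0.0925, 83), (0.0955, 23), (0.1105, 64), (0.1135, 49), (0.1615, 21), (0.1645, 66), (0.1675, 20)] [0.40571515 0.49510787]
-0.15 [0.3815 0.5028]
-0.09 [0.3804 0.5023]
-0.03 [0.3796 0.5006]
0.03 [0.3787 0.4993]
0.09 [0.3777 0.4985]
0.15 [0.3771 0.4974]
```

```bash
python3 - <<'E'
from h import *
for n in ["scene","side"]:
    d=dict(np.load(f"/tmp/{n}0.npz"));P,h=cloud(d);q=P[(abs(P[...,0]-.56)<.06)&(abs(P[...,1]-.25)<.06)];print(np.nanpercentile(q[:,2],99.5))
E
python3 -m pendant '[[[60,-5,-3,0,0,0,-0.02],[60,-62,-38.6,0,0,0,-0.22],[60,-62,-38.6,0,0,0,-0.22],[60,-62,-38.6,0,0,0,-0.22],[60,-62,-38.6,0,0,0,-0.22],[60,-62,-38.6,0,0,0,-0.22],[60,-62,-38.6,0,0,0,-0.22],[60,-62,-38.6,0,0,0,-0.22],[60,-62,-38.6,0,0,0,-0.22],[60,-62,-38.6,0,0,0,-0.22],[60,-62,-38.6,0,0,0,-0.22],[60,-62,-38.6,0,0,0,-0.22]]]'
python3 -c "
from h import *
from cell import bot
print(rel(.66,.0625,.22,-3,bot.sense()))"
```

```text
0.15563100300326183
0.15787369167741702
time_s: 1.1
tool_pos: [0.5072, 0.2308, 0.2395]
ee_rot: [0.027, 1.0, -0.0, -0.0]
wrist_force: [1.1, 0.5, -0.0]
width: 0.0525
finger_force: 0.0
(array([-16.16, -15.99,   1.95]), array([-0.   , -0.   , -0.001]))
```

```bash

python3 -m pendant '[[[60,-16.2,-16,1,0,0,0],[60,-16.2,-16,2,0,0,0],[60,-16.2,-16,2,0,0,0],[60,-16.2,-16,2,0,0,0],[60,-16.2,-16,2,0,0,0],[60,-16.2,-16,2,0,0,0],[60,-16.2,-16,2,0,0,0],[60,-16.2,-16,2,0,0,0]]]'
python3 - <<'E'
from h import *
from cell import bot
d=bot.snapshot("wrist");cv2.imwrite("pics/w1.png",d["image"]);P,hsv=cloud(d)
Z=P[...,2]
for c,h in dict(red=.142,green=.136,blue=.13,ochre=.139).items():
    t=cmask(hsv,c)&(abs(Z-h)<.008)&(P[...,0]<.72)&(P[...,1]<.15)&(P[...,1]>-.2)
    q=P[t]
    if len(q)>100: print(c,len(q),rect(q[:,:2]),np.median(q[:,2]))
print(rel(.66,.0625,.112,-3,bot.sense()))
E
```

```text
time_s: 1.77
tool_pos: [0.6595, 0.0628, 0.2185]
ee_rot: [0.028, 1.0, -0.0, -0.001]
wrist_force: [1.0, 0.5, -0.1]
width: 0.0526
finger_force: 0.0
red 420 (array([ 0.6577, -0.133 ]), array([0.0033, 0.0495]), 81.3) 0.13721317184604132
green 2169 (array([ 0.6431, -0.0769]), array([0.0276, 0.0787]), 83.1) 0.13586030279391678
blue 1595 (array([0.6589, 0.0663]), array([0.0299, 0.0792]), 87.8) 0.13024131793432647
ochre 1756 (array([0.6524, 0.0018]), array([0.0283, 0.079 ]), 86.1) 0.13905977873055425
(array([-0.13, -0.21, 10.69]), array([ 0.   , -0.002, -0.002]))
```

View pics/w1.png

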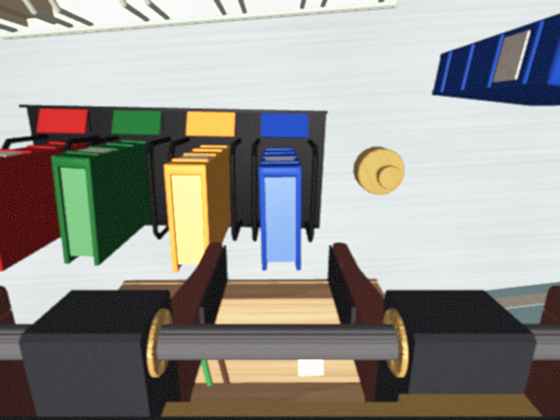

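```bash

python3 -m pendant '[[[60,0,0.1,3,0,0,-0.015],[60,0,0.1,6,0,0,-0.015],[60,0,0.1,9,0,0,-0.015],[60,0,0.1,10.6,0,0,-0.015],[60,0,0.1,10.6,0,0,-0.015],[0,0,0.1,10.6,0,0,-0.015],[0,0,0.1,10.6,0,0,-0.015],[0,0,0.1,10.6,0,0,-0.015],[0,0,0.1,10.6,0,0,-0.015],[0,0,0.1,10.6,0,0,-0.015],[0,0,0.1,10.6,0,0,-0.015]]]'
python3 -c "
from h import *
from cell import bot
s=bot.sense();print(s['wrist_force'],s['width'],s['finger_force'],s['tool_pos'])"
```

```text
time_s: 2.73
tool_pos: [0.6604, 0.0655, 0.1154]
ee_rot: [0.019, 1.0, 0.0, 0.001]
wrist_force: [-2.2, 0.5, 6.4]
width: 0.0295
finger_force: 30.0
[-2.15034865  0.53414451  6.37821244] 0.029537657215370244 29.979053735733032 [0.6604272  0.06550525 0.11544212]
```

```bash

python3 -m pendant '[[[0,0,0,-2,0,0,0],[0,0,0,-4.5,0,0,0],[0,0,0,-7.5,0,0,0],[0,0,0,-10,0,0,0],[0,0,0,-10.5,0,0,0],[0,0,0,-10.5,0,0,0]]]'
python3 -c "
from h import *
from cell import bot
s=bot.sense();print(s['width'],s['finger_force'],rel(.452,.1375,.218,.75,s))"
```

```text
time_s: 3.23
tool_pos: [0.6605, 0.0652, 0.2207]
ee_rot: [0.019, 1.0, 0.0, 0.002]
wrist_force: [0.3, 0.2, -3.5]
width: 0.0297
finger_force: 30.0
0.029735147270234148 29.97235894203186 (array([21.12,  6.41,  0.2 ]), array([ 0.001,  0.004, -0.052]))
```

```bash

python3 -m pendant '[[[0,2,0.6,0,0,0,-0.01],[0,5.5,1.7,0,0,0,-0.025],[0,9,2.8,0,0,0,-0.05],[0,12.5,3.9,0,0,0,-0.05],[0,16,5,0,0,0,-0.05],[0,19,5.9,0,0,0,-0.05],[0,21.1,6.4,0,0,0,-0.05],[0,21.1,6.4,0,0,0,-0.05],[0,21.1,6.4,0,0,0,-0.05],[0,21.1,6.4,0,0,0,-0.05]]]'
python3 - <<'E'
from h import *
from cell import bot
s=bot.sense();print(s['width'],s['finger_force'],rel(.452,.1375,.117,.75,s))
d=bot.snapshot("wrist");cv2.imwrite("pics/w2.png",d["image"]);P,hsv=cloud(d);X,Y,Z=[P[...,i] for i in range(3)]
q=P[(Z>.064)&(Z<.08)&(X>.38)&(X<.52)&(Y>-.1)&(Y<.23)]
a=np.radians(.75);yy=q[:,1]*np.cos(a)-(q[:,0]-.45)*np.sin(a)
h,e=np.histogram(yy,np.arange(-.2,.25,.002));print([(round(float(e[i])+.001,4),int(h[i])) for i in range(len(h)) if h[i]>30],np.percentile(q[:,0],[1,99]))
f=P[(abs(Z-.012)<.005)&(X>.33)&(X<.43)&(Y>0)&(Y<.06)];print(np.percentile(f[:,0],[1,99]))
E
```

```text
time_s: 4.07
tool_pos: [0.4514, 0.137, 0.2179]
ee_rot: [-0.006, 1.0, -0.0, -0.0]
wrist_force: [-0.7, -0.8, -1.9]
width: 0.03
finger_force: 30.0
0.030031881668041258 29.99042898416519 (array([-0.07,  0.05, 10.09]), array([-0.001, -0.001, -0.002]))
[(-0.099, 262), (-0.051, 38), (-0.049, 197), (-0.047, 383), (-0.045, 38), (-0.031, 119), (-0.029, 266), (-0.027, 238), (0.021, 59), (0.023, 204), (0.025, 307), (0.041, 161), (0.043, 237), (0.045, 166), (0.093, 99), (0.095, 218), (0.097, 227), (0.113, 94), (0.115, 81), (0.117, 31), (0.165, 78), (0.167, 118), (0.169, 97)] [0.40464842 0.49364477]
[0.37855273 0.42953567]
```

View pics/w2.png

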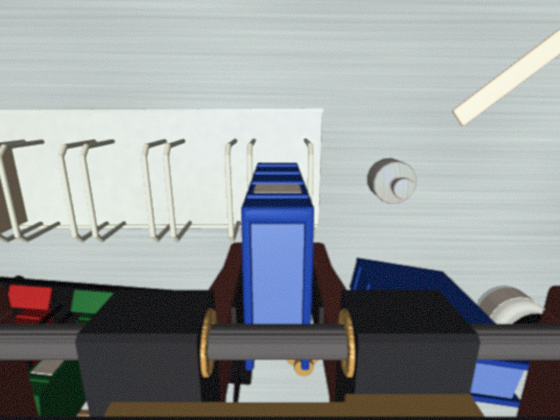

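```bash
python3 - <<'E'
from h import *
from cell import bot
d=bot.snapshot("wrist");P,hsv=cloud(d);X,Y,Z=[P[...,i] for i in range(3)]
m=cmask(hsv,"blue")&(Y<.2)&(X<.55)
q=P[m&(Y>.11)&(Y<.17)&(Z>.2)&(Z<.26)];print(rect(q[:,:2]),np.percentile(q[:,2],[2,50,98]))
v=P[m&(Z>.11)&(Z<.22)&(Y>.1)&(Y<.17)];print(np.percentile(v,[1,50,99],axis=0))
print(bot.sense()['tool_pos'])
E
```

```text
(array([0.4494, 0.1373]), array([0.0811, 0.0349]), 2.6) [0.21886268 0.23056213 0.23407711]
[[0.40918597 0.123896   0.13302239]
 [0.4106092  0.13745313 0.17593914]
 [0.4112471  0.15086674 0.21984294]]
[0.45187803 0.13682486 0.21803634]
```

```bash

python3 -m pendant '[[[0,0,0.2,2,0,0,0],[0,0,0.2,4.5,0,0,0],[0,0,0.2,7,0,0,0],[0,0,0.2,8.8,0,0,0],[0,0,0.2,9.6,0,0,0],[0,0,0.2,10,0,0,0],[0,0,0.2,10,0,0,0]]]'; python3 -c "
from cell import bot
print(bot.sense()['tool_pos'],bot.sense()['wrist_force'])"
```

```text
time_s: 4.75
tool_pos: [0.4515, 0.139, 0.1181]
ee_rot: [-0.005, 1.0, -0.0, -0.0]
wrist_force: [0.0, 0.6, -2.1]
width: 0.0296
finger_force: 30.0
[0.45145074 0.13897573 0.11808762] [ 0.01262073  0.62600197 -2.08560906]
```

```bash

python3 -m pendant '[[[0,0,0,0.15,0,0,0],[0,0,0,0.3,0,0,0],[0,0,0,0.3,0,0,0]]]'; python3 -c "
from cell import bot
print(bot.sense()['tool_pos'],bot.sense()['wrist_force'])"
```

```text
time_s: 5.0
tool_pos: [0.4517, 0.1396, 0.1163]
ee_rot: [-0.006, 1.0, 0.0, 0.001]
wrist_force: [0.5, 0.3, -2.9]
width: 0.0302
finger_force: 30.0
[0.45170366 0.13955744 0.11627446] [ 0.47272339  0.31247568 -2.88934873]
```

```bash

python3 -m pendant '[[[0,0,0,0.1,0,0,0],[0,0,0,0.2,0,0,0],[0,0,0,0.2,0,0,0]]]'; python3 -c "
from cell import bot
print(bot.sense()['tool_pos'],bot.sense()['wrist_force'])"
```

```text
time_s: 5.25
tool_pos: [0.4518, 0.1395, 0.1153]
ee_rot: [-0.006, 1.0, 0.0, 0.001]
wrist_force: [-3.4, -2.0, 14.2]
width: 0.0297
finger_force: 30.0
[0.45184182 0.13954168 0.11530524] [-3.43016897 -1.96803862 14.16089328]
```

```bash

python3 -m pendant '[[[60,0,0,-0.05,0,0,0],[60,0,0,-0.05,0,0,0],[60,0,0,-0.05,0,0,0],[60,0,0,-0.05,0,0,0],[60,0,0,-0.05,0,0,0],[60,0,0,-1,0,0,0],[60,0,0,-4,0,0,0],[60,0,0,-8,0,0,0],[60,0,0,-11,0,0,0],[60,0,0,-11,0,0,0]]]'; python3 - <<'E'
from h import *
from cell import bot
s=bot.sense();print(s['finger_force'],s['width'],rel(.6535,0,.22,-4.6,s))
d=bot.snapshot("side");cv2.imwrite("pics/s1.png",d["image"][130:330,180:420]);P,hsv=cloud(d)
q=P[cmask(hsv,"blue")&(abs(P[...,2]-.13)<.006)&(P[...,0]<.52)&(P[...,1]<.2)];print(rect(q[:,:2]),np.median(q,0))
E
```

```text
time_s: 6.08
tool_pos: [0.4541, 0.1402, 0.2299]
ee_rot: [-0.005, 1.0, 0.002, 0.004]
wrist_force: [0.1, -0.7, 0.3]
width: 0.0528
finger_force: 0.0
0.0 0.05276861515292059 (array([-19.78, -14.24,   1.1 ]), array([0.004, 0.008, 0.091]))
(array([0.452 , 0.1383]), array([0.0784, 0.0311]), 0.6) [0.45127885 0.13642475 0.12843336]
```

```bash

python3 -m pendant '[[[60,-2,-1.4,0,0,0,0.01],[60,-5.4,-3.9,0.5,0,0,0.03],[60,-8.8,-6.3,1,0,0,0.05],[60,-12.2,-8.8,1,0,0,0.07],[60,-15.6,-11.2,1,0,0,0.09],[60,-18.5,-13.3,1,0,0,0.09],[60,-19.8,-14.2,1,0,0,0.09],[60,-19.8,-14.2,1,0,0,0.09],[60,-19.8,-14.2,1,0,0,0.09]]]'; python3 - <<'E'
from h import *
from cell import bot
s=bot.sense();print(rel(.6535,0,.122,-4.6,s))
d=bot.snapshot("wrist");P,hsv=cloud(d);Z=P[...,2]
for c,h in dict(red=.142,green=.136,ochre=.139).items():
    q=P[cmask(hsv,c)&(abs(Z-h)<.008)&(P[...,0]<.72)&(P[...,1]<.15)&(P[...,1]>-.22)]
    if len(q)>100: print(c,len(q),rect(q[:,:2]),np.median(q[:,2]))
E
```

```text
time_s: 6.88
tool_pos: [0.6502, -0.0011, 0.2119]
ee_rot: [0.04, 0.999, -0.0, -0.001]
wrist_force: [-0.2, 1.5, -0.4]
width: 0.0527
finger_force: 0.0
(array([-0.35,  0.14,  8.99]), array([-0.001, -0.003, -0.   ]))
red 5055 (array([ 0.6414, -0.1449]), array([0.0293, 0.0799]), 83.8) 0.13987955330448162
green 1779 (array([ 0.6432, -0.0772]), array([0.0266, 0.079 ]), 83.1) 0.1361376447660151
ochre 1814 (array([0.6527, 0.0016]), array([0.0278, 0.0798]), 86.2) 0.13924362412909355
```

```bash

python3 -m pendant '[[[60,-0.3,0.15,3,0,0,0],[60,-0.3,0.15,6,0,0,0],[60,-0.3,0.15,8.2,0,0,0],[60,-0.3,0.15,9,0,0,0],[60,-0.3,0.15,9,0,0,0],[0,-0.3,0.15,9,0,0,0],[0,-0.3,0.15,9,0,0,0],[0,-0.3,0.15,9,0,0,0],[0,-0.3,0.15,9,0,0,0],[0,-0.3,0.15,9,0,0,0],[0,-0.3,0.15,9,0,0,0]]]'
```

```text
time_s: 7.85
tool_pos: [0.6546, 0.0008, 0.125]
ee_rot: [0.039, 0.999, 0.0, 0.001]
wrist_force: [-1.3, 0.6, 7.3]
width: 0.0281
finger_force: 29.9
```

```bash

python3 -m pendant '[[[0,0,0,-2,0,0,0],[0,0,0,-4.5,0,0,0],[0,0,0,-7.5,0,0,0],[0,0,0,-10,0,0,0],[0,0,0,-10.5,0,0,0],[0,0,0,-10.5,0,0,0]]]'
python3 -c "
from h import *
from cell import bot
s=bot.sense();print(rel(.452,.067,.226,.75,s))"
```

```text
time_s: 8.35
tool_pos: [0.6547, 0.0007, 0.2304]
ee_rot: [0.039, 0.999, 0.0, 0.002]
wrist_force: [0.1, -0.5, -2.4]
width: 0.028
finger_force: 29.9
(array([20.74,  5.01,  0.38]), array([ 0.001,  0.003, -0.092]))
```

```bash

python3 -m pendant '[[[0,2,0.5,0,0,0,-0.01],[0,5.5,1.3,0,0,0,-0.03],[0,9,2.2,0,0,0,-0.06],[0,12.5,3,0,0,0,-0.09],[0,16,3.9,0,0,0,-0.09],[0,19,4.6,0.4,0,0,-0.09],[0,20.7,5,0.4,0,0,-0.09],[0,20.7,5,0.4,0,0,-0.09],[0,20.7,5,0.4,0,0,-0.09],[0,20.7,5,0.4,0,0,-0.09]]]'
python3 -c "
from h import *
from cell import bot
s=bot.sense();print(rel(.4525,.0672,.128,.75,s))"
```

```text
time_s: 9.18
tool_pos: [0.4517, 0.0668, 0.2239]
ee_rot: [-0.006, 1.0, -0.0, -0.0]
wrist_force: [-0.3, 0.5, -1.2]
width: 0.0279
finger_force: 30.0
(array([-0.09,  0.05,  9.59]), array([-0.   , -0.001, -0.002]))
```

```bash

python3 -m pendant '[[[0,0,0.05,2,0,0,0],[0,0,0.05,4.5,0,0,0],[0,0,0.05,7,0,0,0],[0,0,0.05,8.8,0,0,0],[0,0,0.05,9.4,0,0,0],[0,0,0.05,9.6,0,0,0],[0,0,0.05,9.6,0,0,0]]]'
python3 -m pendant '[[[0,0,0,0.15,0,0,0],[0,0,0,0.3,0,0,0],[0,0,0,0.3,0,0,0]]]'
```

```text
time_s: 9.77
tool_pos: [0.4519, 0.0671, 0.1284]
ee_rot: [-0.005, 1.0, -0.0, -0.0]
wrist_force: [0.6, 0.2, -2.1]
width: 0.0278
finger_force: 30.0
time_s: 10.02
tool_pos: [0.452, 0.0676, 0.1262]
ee_rot: [-0.006, 1.0, 0.0, 0.001]
wrist_force: [-0.4, -0.2, -2.3]
width: 0.0279
finger_force: 30.0
```

```bash

python3 -m pendant '[[[0,0,0,0.1,0,0,0],[0,0,0,0.2,0,0,0],[0,0,0,0.2,0,0,0]]]'
```

```text
time_s: 10.27
tool_pos: [0.4521, 0.0675, 0.1249]
ee_rot: [-0.006, 1.0, 0.0, 0.001]
wrist_force: [-2.0, -1.2, 10.9]
width: 0.028
finger_force: 30.0
```

```bash

python3 -m pendant '[[[60,0,0,-0.05,0,0,0],[60,0,0,-0.05,0,0,0],[60,0,0,-0.05,0,0,0],[60,0,0,-0.05,0,0,0],[60,0,0,-0.05,0,0,0],[60,0,0,-1,0,0,0],[60,0,0,-4,0,0,0],[60,0,0,-8,0,0,0],[60,0,0,-10,0,0,0],[60,0,0,-10,0,0,0],[60,0,0,-10,0,0,0]]]'; python3 - <<'E'
from h import *
from cell import bot
s=bot.sense();print(s['finger_force'],s['width'],rel(.644,-.0787,.217,-6.4,s))
d=bot.snapshot("side");P,hsv=cloud(d)
for c,h in dict(blue=.13,ochre=.139).items():
    q=P[cmask(hsv,c)&(abs(P[...,2]-h)<.006)&(P[...,0]<.52)&(P[...,1]<.2)&(P[...,1]>-.1)];print(c,len(q),rect(q[:,:2]),np.median(q,0))
E
```

```text
time_s: 11.18
tool_pos: [0.4521, 0.0677, 0.2251]
ee_rot: [-0.006, 1.0, 0.001, 0.001]
wrist_force: [-0.7, -0.3, -0.5]
width: 0.0525
finger_force: 0.0
0.0 0.05253176418612438 (array([-19.02, -14.85,   0.85]), array([0.001, 0.003, 0.123]))
blue 419 (array([0.4519, 0.138 ]), array([0.0786, 0.0305]), 1.1) [0.4514918  0.13576983 0.12838918]
ochre 526 (array([0.4515, 0.067 ]), array([0.0302, 0.08  ]), 89.8) [0.44998103 0.06603738 0.13757651]
```

```bash

python3 -m pendant '[[[60,-2,-1.6,0,0,0,0.01],[60,-5.3,-4.1,0,0,0,0.03],[60,-8.6,-6.7,0,0,0,0.06],[60,-11.9,-9.3,0,0,0,0.09],[60,-15.2,-11.9,0,0,0,0.12],[60,-18,-14,0.5,0,0,0.122],[60,-19,-14.85,0.8,0,0,0.122],[60,-19,-14.85,0.8,0,0,0.122],[60,-19,-14.85,0.8,0,0,0.122]]]'
python3 -c "
from h import *
from cell import bot
s=bot.sense();print(rel(.6445,-.0785,.119,-6.4,s))"
```

```text
time_s: 11.98
tool_pos: [0.6421, -0.0793, 0.2132]
ee_rot: [0.056, 0.998, -0.0, -0.002]
wrist_force: [-0.6, -0.0, 0.3]
width: 0.0524
finger_force: 0.0
(array([-0.27,  0.11,  9.42]), array([-0.001, -0.004, -0.   ]))
```

```bash

python3 -m pendant '[[[60,-0.2,0.1,3,0,0,0],[60,-0.2,0.1,6,0,0,0],[60,-0.2,0.1,8.4,0,0,0],[60,-0.2,0.1,9.4,0,0,0],[60,-0.2,0.1,9.4,0,0,0],[0,-0.2,0.1,9.4,0,0,0],[0,-0.2,0.1,9.4,0,0,0],[0,-0.2,0.1,9.4,0,0,0],[0,-0.2,0.1,9.4,0,0,0],[0,-0.2,0.1,9.4,0,0,0],[0,-0.2,0.1,9.4,0,0,0]]]'
python3 -m pendant '[[[0,0,0,-2,0,0,0],[0,0,0,-4.5,0,0,0],[0,0,0,-7.5,0,0,0],[0,0,0,-10,0,0,0],[0,0,0,-10.5,0,0,0],[0,0,0,-10.5,0,0,0]]]'
python3 -c "
from h import *
from cell import bot
s=bot.sense();print(rel(.453,-.005,.223,.75,s))"
```

```text
time_s: 12.9
tool_pos: [0.6459, -0.0782, 0.1229]
ee_rot: [0.055, 0.998, 0.0, 0.001]
wrist_force: [-0.4, 0.7, 7.3]
width: 0.0255
finger_force: 29.9
time_s: 13.4
tool_pos: [0.646, -0.0783, 0.2284]
ee_rot: [0.055, 0.998, 0.0, 0.002]
wrist_force: [-0.0, 0.2, -2.8]
width: 0.0257
finger_force: 29.9
(array([20.  ,  5.15,  0.47]), array([ 0.   ,  0.003, -0.124]))
```

```bash

python3 -m pendant '[[[0,2,0.5,0,0,0,-0.01],[0,5.3,1.4,0,0,0,-0.04],[0,8.6,2.2,0,0,0,-0.07],[0,12,3.1,0,0,0,-0.1],[0,15.4,4,0,0,0,-0.124],[0,18.3,4.7,0.4,0,0,-0.124],[0,20,5.15,0.4,0,0,-0.124],[0,20,5.15,0.4,0,0,-0.124],[0,20,5.15,0.4,0,0,-0.124],[0,20,5.15,0.4,0,0,-0.124]]]'
python3 -c "
from h import *
from cell import bot
s=bot.sense();print(rel(.4535,-.0048,.126,.75,s))"
```

```text
time_s: 14.23
tool_pos: [0.4524, -0.0049, 0.222]
ee_rot: [-0.007, 1.0, -0.0, -0.0]
wrist_force: [1.1, 0.7, -1.8]
width: 0.026
finger_force: 30.0
(array([-0.12,  0.02,  9.6 ]), array([-0., -0.,  0.]))
```

```bash

python3 -m pendant '[[[0,-0.1,0,2,0,0,0],[0,-0.1,0,4.5,0,0,0],[0,-0.1,0,7,0,0,0],[0,-0.1,0,8.8,0,0,0],[0,-0.1,0,9.4,0,0,0],[0,-0.1,0,9.6,0,0,0],[0,-0.1,0,9.6,0,0,0]]]'
python3 -m pendant '[[[0,0,0,0.15,0,0,0],[0,0,0,0.3,0,0,0],[0,0,0,0.3,0,0,0]]]'
python3 -m pendant '[[[0,0,0,0.1,0,0,0],[0,0,0,0.1,0,0,0],[0,0,0,0.1,0,0,0]]]'
```

```text
time_s: 14.82
tool_pos: [0.4536, -0.0052, 0.1264]
ee_rot: [-0.006, 1.0, -0.0, -0.0]
wrist_force: [-0.2, 0.2, -0.9]
width: 0.0259
finger_force: 30.0
time_s: 15.07
tool_pos: [0.4537, -0.0048, 0.1242]
ee_rot: [-0.007, 1.0, 0.0, 0.001]
wrist_force: [-1.1, 0.3, -1.9]
width: 0.0258
finger_force: 30.0
time_s: 15.32
tool_pos: [0.4532, -0.0047, 0.1229]
ee_rot: [-0.007, 1.0, 0.0, 0.0]
wrist_force: [0.4, 0.4, -1.4]
width: 0.0256
finger_force: 30.0
```

```bash

python3 -m pendant '[[[0,0,0,0.1,0,0,0],[0,0,0,0.15,0,0,0],[0,0,0,0.15,0,0,0]]]'
```

```text
time_s: 15.57
tool_pos: [0.4534, -0.005, 0.1227]
ee_rot: [-0.006, 1.0, 0.0, 0.0]
wrist_force: [-6.0, -0.4, 19.6]
width: 0.0257
finger_force: 30.0
```

```bash

python3 -m pendant '[[[60,0,0,-0.1,0,0,0],[60,0,0,-0.1,0,0,0],[60,0,0,-0.1,0,0,0],[60,0,0,-0.1,0,0,0],[60,0,0,-0.1,0,0,0],[60,0,0,-1,0,0,0],[60,0,0,-4,0,0,0],[60,0,0,-8,0,0,0],[60,0,0,-10,0,0,0],[60,0,0,-10,0,0,0],[60,0,0,-10,0,0,0]]]'; python3 - <<'E'
from h import *
from cell import bot
s=bot.sense();print(s['finger_force'],s['width'],rel(.6425,-.147,.222,-6.5,s))
d=bot.snapshot("side");P,hsv=cloud(d)
for c,h in dict(blue=.13,ochre=.139,green=.136).items():
    q=P[cmask(hsv,c)&(abs(P[...,2]-h)<.006)&(P[...,0]<.52)&(P[...,1]<.2)&(P[...,1]>-.1)];print(c,len(q),rect(q[:,:2]) if len(q) else 0,np.median(q,0))
E
```

```text
time_s: 16.48
tool_pos: [0.4538, -0.0047, 0.2225]
ee_rot: [-0.007, 1.0, 0.0, 0.001]
wrist_force: [-1.0, -0.4, -1.0]
width: 0.0527
finger_force: 0.0
0.0 0.052660575253062475 (array([-18.68, -14.48,   0.1 ]), array([0.001, 0.003, 0.127]))
blue 199 (array([0.452, 0.138]), array([0.0784, 0.0305]), 0.6) [0.46681107 0.1287274  0.12852125]
ochre 371 (array([0.4514, 0.044 ]), array([0.0758, 0.08  ]), 89.9) [0.46220747 0.06386961 0.13754645]
green 231 (array([ 0.4518, -0.0062]), array([0.0781, 0.0269]), 1.0) [ 0.44766495 -0.01386801  0.13598732]
```

```bash

python3 -m pendant '[[[60,-2,-1.6,0,0,0,0.01],[60,-5.2,-4,0,0,0,0.03],[60,-8.5,-6.6,0,0,0,0.06],[60,-11.8,-9.2,0,0,0,0.09],[60,-15,-11.7,0,0,0,0.12],[60,-17.7,-13.7,0,0,0,0.127],[60,-18.7,-14.5,0,0,0,0.127],[60,-18.7,-14.5,0,0,0,0.127],[60,-18.7,-14.5,0,0,0,0.127]]]'
python3 -c "
from h import *
from cell import bot
s=bot.sense();print(rel(.643,-.147,.125,-6.5,s))"
```

```text
time_s: 17.28
tool_pos: [0.6411, -0.1476, 0.2187]
ee_rot: [0.057, 0.998, -0.0, -0.002]
wrist_force: [-0.4, 0.2, -0.2]
width: 0.0527
finger_force: 0.0
(array([-0.22,  0.09,  9.37]), array([-0.   , -0.004, -0.001]))
```

```bash

python3 -m pendant '[[[60,-0.1,0.1,3,0,0,0],[60,-0.1,0.1,6,0,0,0],[60,-0.1,0.1,8.4,0,0,0],[60,-0.1,0.1,9.4,0,0,0],[60,-0.1,0.1,9.4,0,0,0],[0,-0.1,0.1,9.4,0,0,0],[0,-0.1,0.1,9.4,0,0,0],[0,-0.1,0.1,9.4,0,0,0],[0,-0.1,0.1,9.4,0,0,0],[0,-0.1,0.1,9.4,0,0,0],[0,-0.1,0.1,9.4,0,0,0]]]'
python3 -m pendant '[[[0,0,0,-2,0,0,0],[0,0,0,-4.5,0,0,0],[0,0,0,-7.5,0,0,0],[0,0,0,-10,0,0,0],[0,0,0,-10.5,0,0,0],[0,0,0,-10.5,0,0,0]]]'
python3 -c "
from h import *
from cell import bot
s=bot.sense();print(rel(.455,-.077,.226,.75,s))"
```

```text
time_s: 18.2
tool_pos: [0.6439, -0.1467, 0.1286]
ee_rot: [0.057, 0.998, 0.0, 0.001]
wrist_force: [-1.5, 0.5, 7.2]
width: 0.0277
finger_force: 30.0
time_s: 18.7
tool_pos: [0.6438, -0.1467, 0.2336]
ee_rot: [0.057, 0.998, -0.0, 0.002]
wrist_force: [-0.1, -0.0, -3.6]
width: 0.0273
finger_force: 30.0
(array([19.56,  4.78,  0.7 ]), array([-0.   ,  0.003, -0.127]))
```

```bash

python3 -m pendant '[[[0,2,0.5,0,0,0,-0.01],[0,5.2,1.3,0,0,0,-0.04],[0,8.5,2.1,0,0,0,-0.07],[0,11.8,2.9,0,0,0,-0.1],[0,15,3.7,0,0,0,-0.127],[0,18,4.4,0.4,0,0,-0.127],[0,19.55,4.8,0.4,0,0,-0.127],[0,19.55,4.8,0.4,0,0,-0.127],[0,19.55,4.8,0.4,0,0,-0.127],[0,19.55,4.8,0.4,0,0,-0.127]]]'
python3 -c "
from h import *
from cell import bot
s=bot.sense();print(rel(.4552,-.077,.131,.75,s))"
```

```text
time_s: 19.53
tool_pos: [0.4545, -0.0766, 0.2273]
ee_rot: [-0.007, 1.0, -0.0, -0.0]
wrist_force: [1.0, -0.6, -3.0]
width: 0.0277
finger_force: 30.0
(array([-0.07, -0.04,  9.63]), array([-0.   , -0.001,  0.   ]))
```

```bash

python3 -m pendant '[[[0,-0.1,0,2,0,0,0],[0,-0.1,0,4.5,0,0,0],[0,-0.1,0,7,0,0,0],[0,-0.1,0,8.8,0,0,0],[0,-0.1,0,9.4,0,0,0],[0,-0.1,0,9.6,0,0,0],[0,-0.1,0,9.6,0,0,0]]]'
python3 -m pendant '[[[0,0,0,0.15,0,0,0],[0,0,0,0.3,0,0,0],[0,0,0,0.3,0,0,0]]]'
python3 -m pendant '[[[0,0,0,0.1,0,0,0],[0,0,0,0.15,0,0,0],[0,0,0,0.15,0,0,0]]]'
```

```text
time_s: 20.12
tool_pos: [0.4558, -0.0769, 0.1319]
ee_rot: [-0.006, 1.0, -0.0, -0.0]
wrist_force: [0.2, 0.1, -2.8]
width: 0.0278
finger_force: 30.0
time_s: 20.37
tool_pos: [0.4559, -0.0765, 0.1297]
ee_rot: [-0.007, 1.0, 0.0, 0.001]
wrist_force: [0.4, -0.1, -3.8]
width: 0.0278
finger_force: 30.0
time_s: 20.62
tool_pos: [0.4562, -0.0766, 0.1285]
ee_rot: [-0.007, 1.0, 0.0, 0.001]
wrist_force: [0.6, -0.1, 3.7]
width: 0.0281
finger_force: 30.0
```

Light contact. Next I release, rise and move clear.

```bash

python3 -m pendant '[[[60,0,0,0,0,0,0],[60,0,0,0,0,0,0],[60,0,0,0,0,0,0],[60,0,0,0,0,0,0],[60,0,0,0,0,0,0],[60,0,0,-1,0,0,0],[60,0,0,-4,0,0,0],[60,0,0,-8,0,0,0],[60,0,0,-12,0,0,0],[60,0,0,-14,0,0,0],[60,0,0,-14,0,0,0]]]'
python3 -m pendant '[[[60,0,3,0,0,0,0],[60,0,7,0,0,0,0],[60,0,11,0,0,0,0],[60,0,15,0,0,0,0],[60,0,19,0,0,0,0],[60,0,23,0,0,0,0],[60,0,26,0,0,0,0],[60,0,29,0,0,0,0],[60,0,30,0,0,0,0],[60,0,30,0,0,0,0]]]'
python3 - <<'E'
from h import *
from cell import bot
for n in ["side","scene"]:
    d=bot.snapshot(n);P,hsv=cloud(d);cv2.imwrite(f"pics/end_{n}.png",d["image"])
    for c,h in dict(blue=.13,ochre=.139,green=.136,red=.142).items():
        q=P[cmask(hsv,c)&(abs(P[...,2]-h)<.006)&(P[...,0]<.52)&(P[...,0]>.38)&(P[...,1]<.2)&(P[...,1]>-.12)]
        if len(q): print(n,c,len(q),rect(q[:,:2]),np.median(q,0))
    t=(abs(P[...,2]-.132)<.004)&(abs(P[...,0]-.455)<.06)&(abs(P[...,1]+.15)<.03);print("cream",rect(P[t][:,:2]))
E
```

```text
time_s: 21.53
tool_pos: [0.4576, -0.077, 0.273]
ee_rot: [-0.006, 1.0, 0.0, 0.004]
wrist_force: [0.4, -0.4, 0.3]
width: 0.0529
finger_force: 0.0
time_s: 22.37
tool_pos: [0.4505, 0.2259, 0.2671]
ee_rot: [-0.009, 1.0, -0.0, -0.001]
wrist_force: [0.0, -0.7, 0.3]
width: 0.0524
finger_force: 0.0
side blue 434 (array([0.4518, 0.1375]), array([0.0786, 0.031 ]), 0.9) [0.45092707 0.13661145 0.12843068]
side ochre 541 (array([0.4519, 0.0093]), array([0.0781, 0.1457]), 1.2) [0.45055041 0.06547002 0.13760962]
side green 227 (array([ 0.4519, -0.0064]), array([0.0782, 0.0268]), 0.3) [ 0.44796783 -0.01350958  0.13616582]
side red 771 (array([ 0.4552, -0.0777]), array([0.0791, 0.0303]), 0.3) [ 0.45365335 -0.07787075  0.1404554 ]
cream (array([ 0.4557, -0.1505]), array([0.0794, 0.0316]), 0.6)
scene blue 307 (array([0.4531, 0.1358]), array([0.0777, 0.0341]), 2.4) [0.45254733 0.13705265 0.12672157]
scene ochre 350 (array([0.453 , 0.0629]), array([0.0779, 0.0315]), 2.1) [0.45151352 0.06472488 0.13547876]
scene green 138 (array([ 0.4531, -0.0065]), array([0.0771, 0.0282]), 1.1) [ 0.44672337 -0.01046121  0.13445748]
scene red 469 (array([ 0.4562, -0.0792]), array([0.0773, 0.0312]), 0.2) [ 0.45455185 -0.07905346  0.13883429]
cream (array([ 0.4574, -0.1525]), array([0.0798, 0.0331]), 1.5)
```

View pics/end_side.png

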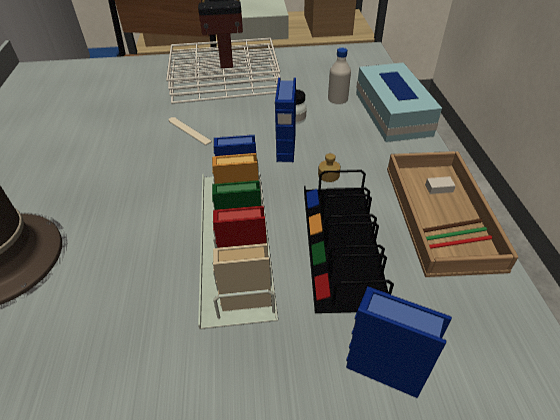

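All four registers stand upright in the white rack in the order blue, ochre, green, red (235,145 to 240,225). The cream volume is unmoved at (243,268), and the gripper is clear.

```bash
python3 -c "
from cell import bot
print(bot.job_done())"
```

```text
the job is handed in; nothing more can be done
None
```

I handed the job in at about 22 s: blue, ochre, green and red stand in that left-to-right order, each upright within a few mm of its bay's centre in the white rack; the cream volume is where it was, though the hand-in returned no verdict.

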